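# Load gauge holders into the snap-in carriage of a dial comparator

## Task

Draw the comparator's carriage by its black handle to its loading stop on the left, then slide every gauge holder there is (in the wooden case, and perhaps one on the bench) into bays of the carriage from the front, any free bay, until each is fully home and the orange spring catch has clicked out behind it. Then slide the loaded carriage fully over to its measuring stop at the dial indicator, press the red reading button right down, and draw the carriage back to its loading stop. Do not knock the indicator or disturb the steel ring, the book and the micrometer.

Things in the scene. Friction and masses are not known exactly. Their poses are not given: they have to be found in the camera images.
- holder1: Gauge holder, 0.2 kg, red band: foot flange 60 x 30 x 8 mm and on it an upright block 60 x 14 mm, 56 mm tall in all, same either way round. Origin: centre of underside; x along the length, y across the 14 mm (grip there, at the top edge). May be absent. Starts in a slot of the case, 63 x 33 mm, floor 8 mm up, its top 26 mm out above 38 mm dividers.
- holder2: Gauge holder, 0.2 kg, green band: foot flange 60 x 30 x 8 mm and on it an upright block 60 x 14 mm, 56 mm tall in all, same either way round. Origin: centre of underside; x along the length, y across the 14 mm (grip there, at the top edge). May be absent. Starts in a slot of the case, 63 x 33 mm, floor 8 mm up, its top 26 mm out above 38 mm dividers.
- holder3: Gauge holder, 0.2 kg, yellow band: foot flange 60 x 30 x 8 mm and on it an upright block 60 x 14 mm, 56 mm tall in all, same either way round. Origin: centre of underside; x along the length, y across the 14 mm (grip there, at the top edge). May be absent. Starts in a slot of the case, 63 x 33 mm, floor 8 mm up, its top 26 mm out above 38 mm dividers.
- holder4: Gauge holder, 0.2 kg, blue band: foot flange 60 x 30 x 8 mm and on it an upright block 60 x 14 mm, 56 mm tall in all, same either way round. Origin: centre of underside; x along the length, y across the 14 mm (grip there, at the top edge). May be absent. Starts in a slot of the case, 63 x 33 mm, floor 8 mm up, its top 26 mm out above 38 mm dividers.
- holder5: Gauge holder, 0.2 kg, white band: foot flange 60 x 30 x 8 mm and on it an upright block 60 x 14 mm, 56 mm tall in all, same either way round. Origin: centre of underside; x along the length, y across the 14 mm (grip there, at the top edge). May be absent. Starts upright on the bench, at the right, in front of the slide.
- bay1 (a point): Home point of bay 1 (leftmost): where the origin of a holder fully home lies (play 2 to 3 mm), on the bay floor, 34 mm above the table; moves with the carriage. Site x points into the bay (insertion direction, away from the robot), y left along the slide towards the handle. Back stop at x = +30 mm. A holder can enter only from the front, sliding along x, either end first.
- bay2 (a point): Home point of bay 2 (next to bay 1), axes as bay 1, 56 mm from its neighbours. All bays: channel 32.4 mm wide, walls 10.5 mm high from x = -56 mm; lips over x = -26 to +34 mm, 10.5 to 15.5 mm above the floor, 22 mm apart: room for the block, not for the flange.
- bay3 (a point): Home point of bay 3, axes as bay 1. In front of each bay's walls is a flared mouth, about 50 mm wide at x = -75 mm; in front of that the flat deck, level with the bay floor, runs to x = -120 mm, so a holder can be set down about 105 mm before the home point and pushed in.
- bay4 (a point): Home point of bay 4 (rightmost), axes as bay 1. At the measuring stop this bay is under the indicator; at the loading stop it is 120 mm clear of it.
- catch1 (a joint): Orange spring catch on the left (+y) wall of bay 1, 12 mm tall: m it is pushed aside, 0 = sprung out (6 mm into the channel), limit 10 mm. Ramp at the front, square at the back, from x = -53 to -32.5 mm from the home point: it springs out 2.5 mm behind a holder that is home. 1.4 N preload, 4 N pushed aside; passing it takes 5 to 12 N of push.
- catch2 (a joint): Orange spring catch on the left (+y) wall of bay 2, 12 mm tall: m it is pushed aside, 0 = sprung out (6 mm into the channel), limit 10 mm. Ramp at the front, square at the back, from x = -53 to -32.5 mm from the home point: it springs out 2.5 mm behind a holder that is home. 1.4 N preload, 4 N pushed aside; passing it takes 5 to 12 N of push.
- catch3 (a joint): Orange spring catch on the left (+y) wall of bay 3, 12 mm tall: m it is pushed aside, 0 = sprung out (6 mm into the channel), limit 10 mm. Ramp at the front, square at the back, from x = -53 to -32.5 mm from the home point: it springs out 2.5 mm behind a holder that is home. 1.4 N preload, 4 N pushed aside; passing it takes 5 to 12 N of push.
- catch4 (a joint): Orange spring catch on the left (+y) wall of bay 4, 12 mm tall: m it is pushed aside, 0 = sprung out (6 mm into the channel), limit 10 mm. Ramp at the front, square at the back, from x = -53 to -32.5 mm from the home point: it springs out 2.5 mm behind a holder that is home. 1.4 N preload, 4 N pushed aside; passing it takes 5 to 12 N of push.
- carriage (a joint): Aluminium carriage with four blue-walled bays on a grey slide bed: m along the slide, 0 = loading stop (left end), 0.12 = measuring stop (right end, at the indicator); moves along -y of the bay points as it grows. Stays where left; about 4 N to move, so it can give way sideways a little while a holder is pushed in.
- handle (a point): Top centre of the black handle on the carriage's left end: an upright block 16 x 22 mm (x, y) and 50 mm tall above the deck (top 84 mm above the table). Axes as bay 1.
- indicator: Dial indicator behind the slide's right end, fixed to the bed. Origin: on the table, 10 mm (-x) short of a point midway between bays 2 and 3 at joint 0; axes as bay 1. Column at x = 100 mm, arm to x = 0, 182 mm high; dial (radius 26, 150 mm up) and stylus (tip 101 mm up) at x = -20 to 0; all at y = -204 mm.
- reading_top (a point): Top of the red reading button (22 mm above the table, 28 mm across, in a black housing) at the left end of the bed. Axes as bay 1.
- reading (a joint): Travel of the reading button in m, 0 = up, 0.006 = fully pressed, about 5 N; springs back.
- case: Fixed wooden instrument case, 200 x 250 x 38 mm; origin on the table under the middle of the row of slots. Slots for holders 1 to 4 at y = +84, +28, -28, -84 mm, x = 0, their length along x. The rest (x above 40 mm) holds instruments up to 45 mm high, part of the case.
- ring: Bystander: loose steel setting ring, 72 mm across, 30 mm high, origin at the centre of its underside.
- book: Bystander: thick loose green book 120 x 170 x 40 mm, origin at the centre of its underside.
- micrometer: Bystander: loose micrometer about 120 mm long and 20 mm high, lying along its x behind the slide; origin on the table at mid length.
Not all that is in view belongs to the job. What is shaped like the holder1 but pink is not meant.

How it is judged:
On the way, in this order (a step that is already met when the one before it is completed fails the run):
1. the carriage is at its loading stop (within 4 mm) (value of joint carriage below 0.004 m), for 0.2 s.
2. every holder is home in a bay with its catch clicked out behind it (((distance between holder1 and bay1 below 0.005 m and angle between the x axis of holder1 and the x axis of bay1, either way round below 0.08 rad and angle between holder1's own z axis and vertical below 0.08 rad) or (distance between holder1 and bay2 below 0.005 m and angle between the x axis of holder1 and the x axis of bay2, either way round below 0.08 rad and angle between holder1's own z axis and vertical below 0.08 rad) or (distance between holder1 and bay3 below 0.005 m and angle between the x axis of holder1 and the x axis of bay3, either way round below 0.08 rad and angle between holder1's own z axis and vertical below 0.08 rad) or (distance between holder1 and bay4 below 0.005 m and angle between the x axis of holder1 and the x axis of bay4, either way round below 0.08 rad and angle between holder1's own z axis and vertical below 0.08 rad)) and ((distance between holder2 and bay1 below 0.005 m and angle between the x axis of holder2 and the x axis of bay1, either way round below 0.08 rad and angle between holder2's own z axis and vertical below 0.08 rad) or (distance between holder2 and bay2 below 0.005 m and angle between the x axis of holder2 and the x axis of bay2, either way round below 0.08 rad and angle between holder2's own z axis and vertical below 0.08 rad) or (distance between holder2 and bay3 below 0.005 m and angle between the x axis of holder2 and the x axis of bay3, either way round below 0.08 rad and angle between holder2's own z axis and vertical below 0.08 rad) or (distance between holder2 and bay4 below 0.005 m and angle between the x axis of holder2 and the x axis of bay4, either way round below 0.08 rad and angle between holder2's own z axis and vertical below 0.08 rad)) and ((distance between holder3 and bay1 below 0.005 m and angle between the x axis of holder3 and the x axis of bay1, either way round below 0.08 rad and angle between holder3's own z axis and vertical below 0.08 rad) or (distance between holder3 and bay2 below 0.005 m and angle between the x axis of holder3 and the x axis of bay2, either way round below 0.08 rad and angle between holder3's own z axis and vertical below 0.08 rad) or (distance between holder3 and bay3 below 0.005 m and angle between the x axis of holder3 and the x axis of bay3, either way round below 0.08 rad and angle between holder3's own z axis and vertical below 0.08 rad) or (distance between holder3 and bay4 below 0.005 m and angle between the x axis of holder3 and the x axis of bay4, either way round below 0.08 rad and angle between holder3's own z axis and vertical below 0.08 rad)) and ((distance between holder4 and bay1 below 0.005 m and angle between the x axis of holder4 and the x axis of bay1, either way round below 0.08 rad and angle between holder4's own z axis and vertical below 0.08 rad) or (distance between holder4 and bay2 below 0.005 m and angle between the x axis of holder4 and the x axis of bay2, either way round below 0.08 rad and angle between holder4's own z axis and vertical below 0.08 rad) or (distance between holder4 and bay3 below 0.005 m and angle between the x axis of holder4 and the x axis of bay3, either way round below 0.08 rad and angle between holder4's own z axis and vertical below 0.08 rad) or (distance between holder4 and bay4 below 0.005 m and angle between the x axis of holder4 and the x axis of bay4, either way round below 0.08 rad and angle between holder4's own z axis and vertical below 0.08 rad)) and ((distance between holder5 and bay1 below 0.005 m and angle between the x axis of holder5 and the x axis of bay1, either way round below 0.08 rad and angle between holder5's own z axis and vertical below 0.08 rad) or (distance between holder5 and bay2 below 0.005 m and angle between the x axis of holder5 and the x axis of bay2, either way round below 0.08 rad and angle between holder5's own z axis and vertical below 0.08 rad) or (distance between holder5 and bay3 below 0.005 m and angle between the x axis of holder5 and the x axis of bay3, either way round below 0.08 rad and angle between holder5's own z axis and vertical below 0.08 rad) or (distance between holder5 and bay4 below 0.005 m and angle between the x axis of holder5 and the x axis of bay4, either way round below 0.08 rad and angle between holder5's own z axis and vertical below 0.08 rad)) and value of joint each of catch1, catch2, catch3, catch4 below 0.0022 m), for 0.2 s.
3. the loaded carriage is at its measuring stop (within 4 mm) (all of step 2 and value of joint carriage above 0.116 m), for 0.2 s.
4. the reading button is pressed (at least 4 mm) with the carriage still at its measuring stop (value of joint reading above 0.004 m and value of joint carriage above 0.116 m), for 0.05 s.
At the end, for the whole second after the job is handed in: Every holder present stands upright within 5 mm of the home point of a bay, in line with it (0.08 rad), all catches are sprung out (within 2.2 mm), the button is up, and the carriage is at rest within 4 mm of its loading stop (all of step 2 and value of joint carriage below 0.004 m and value of joint reading below 0.002 m and velocity of joint carriage between -0.01 and 0.01 m/s); the robot touches nothing.
It fails at once if the dial indicator is knocked (over 8 N) (contact force between indicator and anything else above 8 N).
It fails at once if the ring is moved more than 30 mm (distance of ring from where it was at the start of the episode above 0.03 m).
It fails at once if the book is moved more than 30 mm (distance of book from where it was at the start of the episode above 0.03 m).
It fails at once if the micrometer is moved more than 30 mm (distance of micrometer from where it was at the start of the episode above 0.03 m).
Of holder1, holder2, holder3, holder4, holder5 only 3 to 4 are there at a start; the rules pass over those that are not, and their reading is None.
At some moment in a run one of holder5 may be knocked a few centimetres aside while the robot is not near it.
Once in a run the grip may slacken for a moment while it holds something.
It also fails if it takes over 208 s, if anything falls off the work surface, if the arm or the gripper's body presses on something with over 40 N, if the wrist force passes 120 N, or if a joint passes its speed limit or range.

## Robot

A 6-joint arm with a two-finger parallel gripper is mounted at the origin on the work surface. World frame = base frame: x ahead of the robot, y to its left, z up, the work surface at z = 0. Lengths are in m, angles in rad, forces in N, time in s.
With the tool pointing down it reaches from about 0.375 to 0.9 m from the base axis. Payload 3.1 kg.
Tool frame: the origin (TCP) lies midway between the tips of the shut fingers; the grasp point (between the pads) lies 19 mm behind it; z points along the fingers, y is the line along which they close (so a half turn about z gives the same grasp; the last joint's range is limited). The gripper opens to 87 mm and grips with 3 to 60 N. Pads are 19 mm wide; open, the fingers measure 117 mm over their backs; the gripper's body (75 mm by 190 mm) begins 51 mm behind the grasp point.
Start: joints at [-1.361, 0.527, 1.433, -0, 1.181, -0.178], TCP at [0.237, -0.578, 0.223] pointing down, gripper open.
Joint ranges: [-3.08, 3.08], [-0.75, 2.2], [0.22, 2.44], [-1.43, 4.57], [0, 2.65], [-2.85, 2.85]. Speed limits (rad/s): [2.79, 2.79, 3.14, 3.14, 3.14, 3.14].

## Interface

Orientations are given as [roll, pitch, yaw] about the fixed x, y, z axes, in that order (R = Rz(yaw) Ry(pitch) Rx(roll)).
In Python, from station import manip gives the robot as it stands.
- The arm moves only by the tool apply_moves, never from a script. Its argument "moves" is a list that holds one entry, the list of rows, each a list of 5 numbers: the closure in counts, from 0 (fully open) to 255 (shut), then the shift along the tool's x, y, z in m, then the turn about the tool's z in rad. In form: [[[grip, tx, ty, tz, spin], ...]]. A call has 1 to 20 rows; each row shifts and turns the commanded pose from where the row before left it, along the tool's axes as they then stand; what a row does not reach is not made up. A row lasts 1/8 s, in which the tool goes at most 62.5 mm and 10.7 degrees, less where a joint would pass 70% of its speed; a pose out of reach is approached as far as the arm can. A call with a gripper value outside its range is refused whole. The fingers move at their own pace and stop on an object; the grip force is fixed at half the most. Time passes only in rows, so rows that do not move let the fingers close. It gives the time, the measured TCP pose, the force, the opening and the grip force at its end, in the units of the state.
- manip.sense(): the state, without advancing time (a new reading comes with each control period).
- manip.camera(name): name is "side" or "top"; returns the picture (480x640x3 uint8, red, green, blue); there is no depth.
- manip.get_calibration(name): a dict with "fx", "fy", "cx", "cy" (pixels), "camera_from_world" (4x4, takes a point from world to camera coordinates). Camera axes: x right, y down, z forward; pixel columns grow to the right and rows downward; lengths in m; the calibration is good to about 2 mm. A picture is of the moment at which its call begins. get_calibration takes no time and is no camera call.
- manip.job_done(): hands the job in; it is judged then, once.
Trained networks look in the newest picture that a camera, given by its name, has taken for a name from the list of things; names that differ only in an ending like _2 or _b are one class to them, and where a whole thing is asked for, a point or a joint stands for the part that bears it (a point fixed in the world has none). Each returns a list of dicts, best first, with "confidence" (0 to 1); they miss things now and then, are a little off and sometimes report something else, mostly with a low value. They report only what shows in the picture. A call takes as long as a camera call. They do not tell look-alikes from the thing itself.
- manip.boxes_of(camera, name): "extent" ([left, top, width, height] in pixels, round what is visible of it).
- manip.cut_out(camera, name): "mask" (480x640 bool, what is visible of it) and "extent" ([left, top, width, height] in pixels, round what is visible of it).
- manip.place_of(camera, name): "uv" ([column, row] in pixels: a listed point, or the origin of a listed thing).
The state is a dict: "time": time; "joints": joint angles; "joint_velocities": joint speeds; "joint_efforts": joint torques, N m; "tool_pos": TCP position; "tool_rot": TCP orientation; "ft_force": force on the tool from outside, world axes, zero at the start; "torque": the same for the moment, N m; "finger_gap": opening from 0.0 (shut) to 1.0 (fully open); "grip_force": force on a finger pad.
Only numpy, scipy, OpenCV 4.12 (cv2) and the standard library are available. Lean on these libraries where they do the work, as an engineer would, in place of code of your own. Each camera call takes 0.05 s, during which the arm holds its last target. There are 200 camera calls.

## Working session

There is one attempt and no reset: what is moved stays moved. The work goes in short steps, Python scripts to look and compute and a tool call to move; the robot and the scene stay as the last step left them, time stands still between calls to the robot, and variables do not carry over. Pictures are saved under pics/ and viewed, at most 14 in all, crops included, and the job is handed in when it is done.

Besides the shell and the picture viewer there is one more tool, called as a command line: name --argument value ..., lists and objects as JSON in quotes. apply_moves: Moves the arm, as the interface text tells. Its arguments: {"type":"object","properties":{"moves":{"type":"array"}},"required":["moves"]}

```bash
mkdir -p pics; ls; cat > h.py <<'E'
import numpy as np, cv2
from station import manip
def snap(cam,fn=None,crop=None,scale=1):
    im=manip.camera(cam)
    if fn:
        o=im if crop is None else im[crop[1]:crop[3],crop[0]:crop[2]]
        if scale!=1:o=cv2.resize(o,None,fx=scale,fy=scale,interpolation=cv2.INTER_CUBIC)
        cv2.imwrite('pics/'+fn,o[:,:,::-1])
    return im
def ray(cam,uv):
    c=manip.get_calibration(cam);T=np.array(c['camera_from_world']);R,t=T[:3,:3],T[:3,3]
    d=R.T@np.array([(uv[0]-c['cx'])/c['fx'],(uv[1]-c['cy'])/c['fy'],1]);return -R.T@t,d
def at(cam,uv,z):
    o,d=ray(cam,uv);return o+d*(z-o[2])/d[2]
def proj(cam,p):
    c=manip.get_calibration(cam);q=np.array(c['camera_from_world'])@np.r_[p,1]
    return np.array([q[0]/q[2]*c['fx']+c['cx'],q[1]/q[2]*c['fy']+c['cy']])
E
python3 - <<'E'
from h import *
np.set_printoptions(precision=4,suppress=True)
snap('top','t0.png');snap('side','s0.png')
H=dict(holder1=0.008,holder2=.008,holder3=.008,holder4=.008,holder5=0,bay1=.034,bay2=.034,bay3=.034,bay4=.034,handle=.084,reading_top=.022,indicator=0,case=0,ring=0,book=0,micrometer=0)
for n,z in H.items():
    for cam in('top','side'):
        r=manip.place_of(cam,n)
        print(n,cam,[(np.round(q['uv'],1),round(q['confidence'],2),at(cam,q['uv'],z)[:2]) for q in r[:2]])
print({k:v for k,v in manip.sense().items()})
for c in('top','side'):print(ray(c,(320,240)))
E
```

```text
pics
holder1 top [(array([210.6, 255.1]), 0.8, array([0.4942, 0.2045])), (array([169.3, 225.5]), 0.66, array([0.5771, 0.3172]))]
holder1 side [(array([293.8, 383.3]), 0.81, array([0.491 , 0.2089])), (array([227.5, 425.9]), 0.8, array([0.5709, 0.334 ]))]
holder2 top [(array([210.6, 255.1]), 0.8, array([0.4942, 0.2045])), (array([169.3, 225.5]), 0.66, array([0.5771, 0.3172]))]
holder2 side [(array([293.8, 383.3]), 0.81, array([0.491 , 0.2089])), (array([227.5, 425.9]), 0.8, array([0.5709, 0.334 ]))]
holder3 top [(array([210.6, 255.1]), 0.8, array([0.4942, 0.2045])), (array([169.3, 225.5]), 0.66, array([0.5771, 0.3172]))]
holder3 side [(array([293.8, 383.3]), 0.81, array([0.491 , 0.2089])), (array([227.5, 425.9]), 0.8, array([0.5709, 0.334 ]))]
holder4 top [(array([210.6, 255.1]), 0.8, array([0.4942, 0.2045])), (array([169.3, 225.5]), 0.66, array([0.5771, 0.3172]))]
holder4 side [(array([293.8, 383.3]), 0.81, array([0.491 , 0.2089])), (array([227.5, 425.9]), 0.8, array([0.5709, 0.334 ]))]
holder5 top [(array([210.6, 255.1]), 0.8, array([0.4942, 0.2062])), (array([169.3, 225.5]), 0.66, a
[... 2143 characters left out ...]
e [(array([186.9, 322.9]), 0.57, array([0.7716, 0.1619]))]
{'time': 1.7, 'joints': array([-1.3605,  0.5275,  1.4327,  0.    ,  1.1814, -0.1785]), 'joint_velocities': array([-0.0007,  0.0011, -0.0007,  0.001 ,  0.0002, -0.0023]), 'joint_efforts': array([  0.0006, -44.0004, -17.6979,   0.0634,   0.0505,  -0.    ]), 'tool_pos': array([ 0.237 , -0.5783,  0.2225]), 'tool_rot': array([ 3.1416, -0.    ,  0.3888]), 'ft_force': array([ 0.2004, -0.0856, -0.116 ]), 'torque': array([-0.0022,  0.0236,  0.0283]), 'grip_force': 0.0, 'finger_gap': 1.0007451370677245}
(array([ 0.4819, -0.0954,  1.3788]), array([ 0.0357, -0.    , -0.9995]))
(array([0.2727, 0.6174, 0.9064]), array([ 0.2564, -0.6407, -0.7238]))
```

```bash
python3 - <<'E'
import cv2
a=cv2.imread('pics/t0.png');b=cv2.imread('pics/s0.png')
cv2.imwrite('pics/t0c.png',cv2.resize(a[130:330,110:510],None,fx=2,fy=2,interpolation=cv2.INTER_CUBIC))
E
```

```text
(no output)
```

View pics/t0c.png

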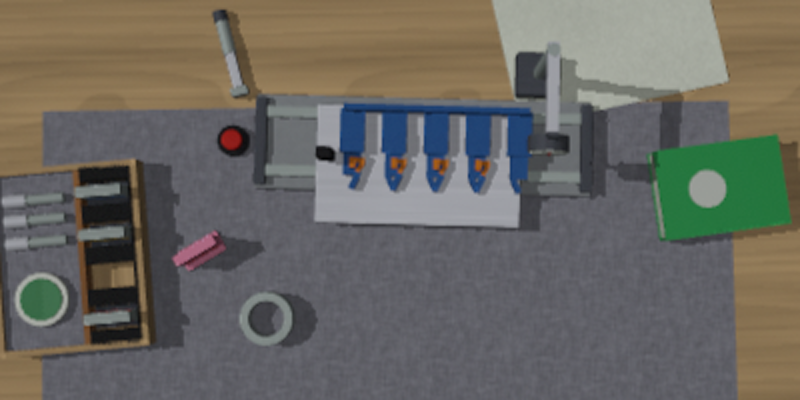

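View pics/s0.png

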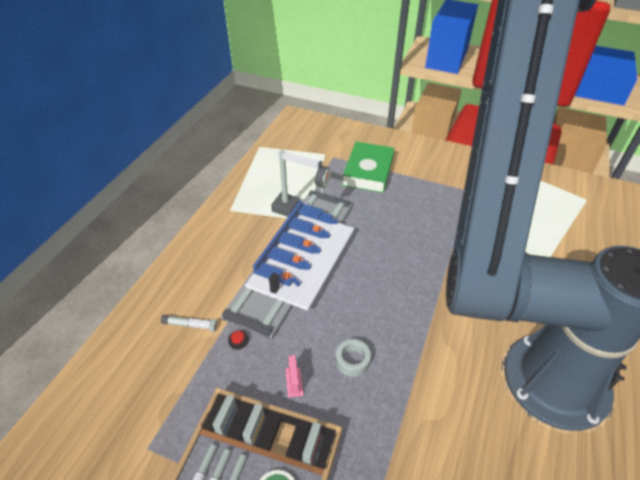

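Top view crop: the case is at the left, with blocks in three slots at full-image px (159,224), (160,246) and (162,289); the slot at (167,267) is empty. The pink look-alike is at (210,255), the ring at (243,289), the red button at (226,200) and the handle at (273,206). The book is at (468,225) and the micrometer at (225,157). No white holder shows on the bench so far.

The case blocks at (159,224), (160,246) and (162,289) could be confused with the pink block at (210,255). I choose the grey ones in the case.

apply_moves --moves '[[[80,0,0,0,0.13],[80,0,0,0,0.13],[80,0,0,0,0.13],[80,0.024,-0.037,0,0],[80,0.024,-0.037,0,0],[80,0.024,-0.037,0,0],[80,0.024,-0.037,0,0],[80,0.024,-0.037,0,0],[80,0.024,-0.037,0,0],[80,0.024,-0.037,0,0],[80,0.024,-0.037,0,0],[80,0.024,-0.037,0,0],[80,0.024,-0.037,0,0],[80,0.024,-0.037,0,0],[80,0.024,-0.037,0,0],[80,0.024,-0.037,0,0]]]'

```text
time: 3.7
tool_pos: [0.5503, -0.0965, 0.2227]
tool_rot: [3.141, -0.0, -0.001]
ft_force: [-0.4, 0.1, 0.3]
finger_gap: 0.686
grip_force: 0.0
```

```bash
cat >> h.py <<'E'
def tri(uvt,uvs):
    o1,d1=ray('top',uvt);o2,d2=ray('side',uvs)
    A=np.c_[d1,-d2];s=np.linalg.lstsq(A,o2-o1,rcond=None)[0]
    a,b=o1+s[0]*d1,o2+s[1]*d2
    return (a+b)/2,np.linalg.norm(a-b)
E
python3 - <<'E'
from h import *
snap('top','t1.png')
print(tri((272.8,204.6),(274.5,276.3)))
s=manip.sense();print(s['time'],s['tool_pos'],s['tool_rot'],s['finger_gap'])
E
```

```text
(array([0.62008091, 0.02533126, 0.07821161]), np.float64(0.005533115457399818))
3.75 [ 0.55297559 -0.09211113  0.22292886] [-3.13840423e+00 -3.98828135e-03  1.48291968e-03] 0.6859185535732494
```

View pics/t1.png

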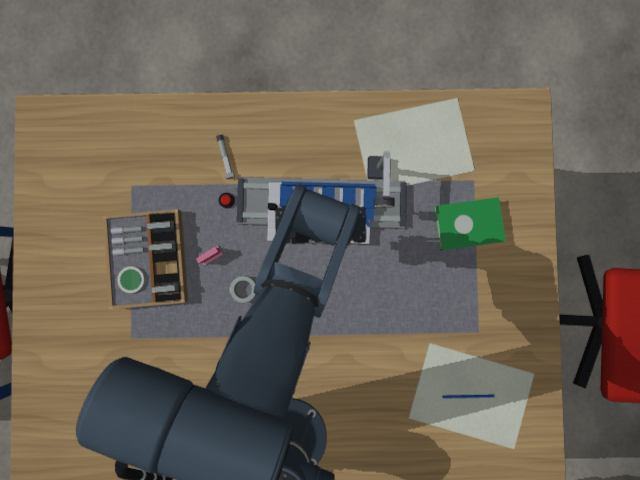

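The full top view shows nothing else shaped like a holder on the bench, so holders 1, 3 and 4 are present, all in the case.

apply_moves --moves '[[[80,0.023,-0.041,0,0],[80,0.024,-0.041,0,0],[80,0.024,-0.041,0,0],[80,0,0,0.04,0],[80,0,0,0.02,0],[80,0,0,0,0],[80,0,0,0,0]]]'

```text
time: 4.62
tool_pos: [0.6214, 0.0249, 0.1635]
tool_rot: [3.141, -0.002, -0.001]
ft_force: [0.5, -0.5, 0.6]
finger_gap: 0.691
grip_force: 0.0
```

```bash
python3 - <<'E'
from h import *
snap('side','s1.png',(170,130,420,340),3)
print(manip.sense()['tool_pos'])
print(proj('side',manip.sense()['tool_pos']))
E
```

```text
[0.62163349 0.02481841 0.16384167]
[269.92698353 249.54393186]
```

View pics/s1.png

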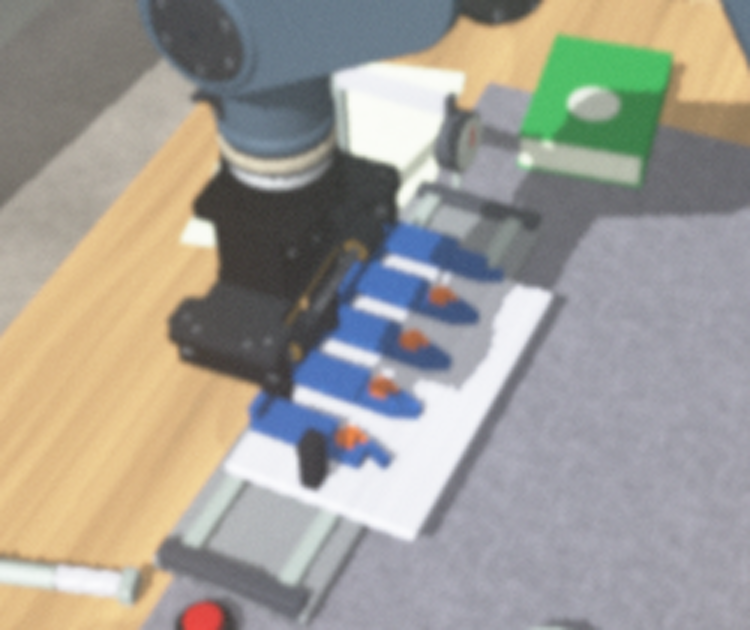

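apply_moves --moves '[[[80,-0.002,-0.002,0.04,0],[80,0,0,0.04,0],[80,0,0,0.027,0],[80,0,0,0,0],[200,0,0,0,0],[200,0,0,0,0],[200,0,0,0,0],[200,0,0,0,0],[200,0,0,0,0]]]'

```text
time: 5.8
tool_pos: [0.6189, 0.0281, 0.0561]
tool_rot: [-3.14, -0.001, -0.002]
ft_force: [-0.5, 2.3, 3.5]
finger_gap: 0.251
grip_force: 30.0
```

apply_moves --moves '[[[200,0.0003,-0.012,0,0],[200,0.0003,-0.012,0,0],[200,0.0003,-0.012,0,0],[200,0.0003,-0.012,0,0],[200,0,0,0,0]]]'

```text
time: 6.42
tool_pos: [0.621, 0.0774, 0.0561]
tool_rot: [-3.139, -0.003, -0.001]
ft_force: [0.7, 2.5, 5.3]
finger_gap: 0.25
grip_force: 30.0
```

apply_moves --moves '[[[200,0.0001,-0.005,0,0],[200,0.0001,-0.005,0,0],[200,0,-0.003,0,0],[200,0,-0.002,0,0],[200,0,0,0,0]]]'

```text
time: 7.05
tool_pos: [0.6215, 0.0904, 0.0561]
tool_rot: [-3.142, -0.003, -0.001]
ft_force: [1.7, -2.6, 5.3]
finger_gap: 0.251
grip_force: 30.0
```

apply_moves --moves '[[[200,0,-0.003,0,0],[200,0,-0.003,0,0],[200,0,-0.002,0,0],[200,0,0,0,0]]]'

```text
time: 7.55
tool_pos: [0.6218, 0.0961, 0.0561]
tool_rot: [3.138, -0.003, -0.0]
ft_force: [1.9, -9.1, 5.2]
finger_gap: 0.25
grip_force: 30.0
```

apply_moves --moves '[[[200,0,-0.003,0,0],[200,0,0,0,0],[200,0,0,0,0]]]'

```text
time: 7.92
tool_pos: [0.6217, 0.0962, 0.056]
tool_rot: [3.134, -0.002, 0.001]
ft_force: [0.9, -17.0, 4.8]
finger_gap: 0.248
grip_force: 30.1
```

apply_moves --moves '[[[200,0,0.004,0,0],[200,0,0.001,0,0],[80,0,0,0,0],[80,0,0,0,0],[80,0,0,-0.02,0],[80,0,0,-0.04,0],[80,0,0,-0.05,0],[80,-0.025,0,-0.05,0],[80,-0.025,0.045,0,0],[80,-0.025,0.045,0,0],[80,-0.025,0.045,0,0],[80,-0.025,0.045,0,0],[80,-0.025,0.045,0,0],[80,-0.025,0.045,0,0],[80,-0.025,0.045,0,0],[80,0,0.045,0,0],[80,0,0,0,0]]]'

```text
time: 10.05
tool_pos: [0.4195, -0.2656, 0.2149]
tool_rot: [-3.141, 0.0, -0.004]
ft_force: [-0.3, 0.2, 0.7]
finger_gap: 0.688
grip_force: 0.0
```

```bash
python3 - <<'E'
from h import *
np.set_printoptions(precision=4,suppress=True)
im=snap('top','t2.png');si=snap('side','s2f.png')
cv2.imwrite('pics/t2a.png',cv2.resize(im[200:320,100:220],None,fx=5,fy=5,interpolation=cv2.INTER_CUBIC)[:,:,::-1])
cv2.imwrite('pics/t2b.png',cv2.resize(im[170:260,210:420],None,fx=3.8,fy=3.8,interpolation=cv2.INTER_CUBIC)[:,:,::-1])
H=dict(holder1=0.008,bay1=.034,handle=.084,reading_top=.022,case=0)
for n,z in H.items():
    for cam in('top','side'):
        r=manip.place_of(cam,n)
        print(n,cam,[(np.round(q['uv'],1),round(q['confidence'],2),at(cam,q['uv'],z)[:2]) for q in r[:5]])
E
```

```text
holder1 top [(array([165.6, 246.7]), 0.84, array([0.5191, 0.3273])), (array([170.4, 225.3]), 0.71, array([0.5776, 0.3142])), (array([211.1, 258.7]), 0.64, array([0.4843, 0.2032])), (array([170.6, 286.6]), 0.61, array([0.4101, 0.3138]))]
holder1 side [(array([227. , 422.8]), 0.97, array([0.5747, 0.3291])), (array([313.4, 450. ]), 0.86, array([0.4046, 0.3149])), (array([295.9, 381.8]), 0.8, array([0.4884, 0.2044])), (array([253.5, 429.7]), 0.61, array([0.5225, 0.3222]))]
bay1 top [(array([333. , 199.6]), 0.87, array([ 0.6385, -0.1323])), (array([294.9, 199.3]), 0.82, array([ 0.6409, -0.0293])), (array([311.9, 193.2]), 0.8, array([ 0.6568, -0.0755])), (array([273.9, 194.4]), 0.79, array([0.6551, 0.0272])), (array([226.2, 154.9]), 0.5, array([0.7647, 0.1553]))]
bay1 side [(array([294.7, 235.8]), 0.85, array([ 0.6458, -0.1443])), (array([285.9, 254.7]), 0.8, array([ 0.6395, -0.0781])), (array([263.9, 288.6]), 0.75, array([0.6424, 0.0345])), (array([276.7, 267. ]), 0.58, array([ 0.6433, -0.0345]))]
handle top [(array([245.5, 204. ]), 0.86, array([0.6247, 0.0967]))]
handle side [(array([295.1, 235.5]), 0.69, array([ 0.624 , -0.1019])), (array([261.2, 296.9]), 0.61, array([0.6166, 0.0898]))]
reading_top top [(array([225.1, 194.7]), 0.59, array([0.6578, 0.1612])), (array([170.7, 259.2]), 0.54, array([0.4847, 0.3093]))]
reading_top side [(array([236.5, 333.4]), 0.47, array([0.6475, 0.1562])), (array([269.3, 439.1]), 0.2, array([0.4841, 0.3315]))]
case top [(array([170.9, 257.2]), 0.85, array([0.4902, 0.3153]))]
case side [(array([271.4, 438.6]), 0.9, array([0.4861, 0.3221])), (array([284.3, 253. ]), 0.4, array([ 0.66 , -0.109])), (array([356.1, 361.6]), 0.34, array([0.3923, 0.112 ])), (array([183.3, 325.4]), 0.17, array([0.7753, 0.1705]))]
```

View pics/t2a.png

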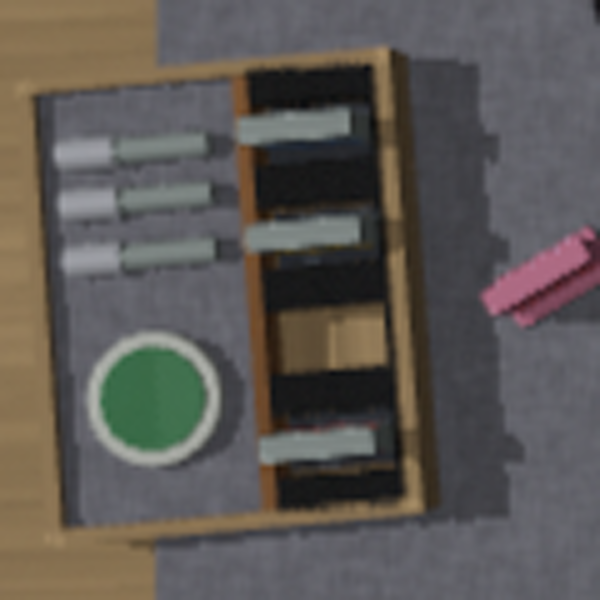

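View pics/t2b.png

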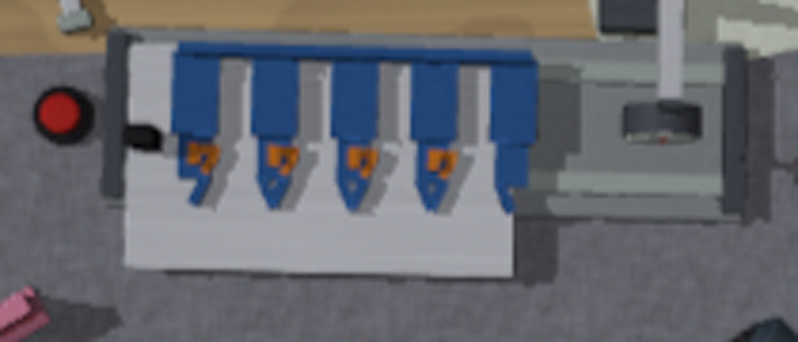

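The case crop shows the grey tops at full px (158.8,225.6), (160.6,246.6) and (163.6,289.2). The other crop shows the carriage at its left stop, with the bay lip gaps centred near full columns 272, 293, 314 and 335 at row 195.

```bash
python3 - <<'E'
from h import *
np.set_printoptions(precision=4,suppress=True)
im=cv2.imread('pics/t2.png')[:,:,::-1].astype(int)
# holder tops: bright pixels, in case slot region
g=im.min(2)
P=[]
for (u,v) in [(158.8,225.6),(160.6,246.6),(163.6,289.2)]:
    m=np.zeros(g.shape,np.uint8);a,b=int(v)-6,int(v)+7;c,d=int(u)-13,int(u)+14
    m[a:b,c:d]=((g[a:b,c:d]>110)&(abs(im[a:b,c:d,0]-im[a:b,c:d,2])<30))*1
    n,l,st,ce=cv2.connectedComponentsWithStats(m)
    k=1+np.argmax(st[1:,4]); pts=np.argwhere(l==k)[:,::-1].astype(np.float32)
    r=cv2.minAreaRect(pts);w=np.array([at('top',p,.064)[:2] for p in cv2.boxPoints(r)])
    e=[w[1]-w[0],w[2]-w[1]];L=max(e,key=np.linalg.norm)
    print(st[k,4],ce[k],'ctr',at('top',ce[k],.064)[:2],at('top',r[0],.064)[:2],'sizes',[np.linalg.norm(x) for x in e],'yaw',np.arctan2(L[1],L[0])%np.pi)
    P.append(at('top',ce[k],.064)[:2])
P=np.array(P);d=P[2]-P[0];print('row',np.linalg.norm(d),'case x yaw',np.arctan2(d[1],d[0])+np.pi/2, np.linalg.norm(P[1]-P[0]))
# bays: blue profile
bl=(im[:,:,2]-im[:,:,0]).astype(float)
for row in (190,194,198,202):
    q=bl[row-1:row+2,245:365].mean(0);t=0.5*(q.max()+0)
    x=[245+i+(t-q[i])/(q[i+1]-q[i]) for i in range(len(q)-1) if (q[i]-t)*(q[i+1]-t)<0]
    print(row,np.round(x,1),[np.round(at('top',(u,row),.0495)[:2],4) for u in x])
for uv in [(126,266),(513,276),(235.5,95)]:
    p=(210+uv[0]/3.8,170+uv[1]/3.8);print(at('top',p,.034))
# back wall front edge
for u in (270,291,312,333): print(u,np.round(bl[180:205,u]),)
E
```

```text
99 [158.1313 225.    ] ctr [0.575  0.3297] [0.5748 0.3299] sizes [np.float64(0.058143558636563404), np.float64(0.012276706424097974)] yaw 1.6388696327290446
102 [159.8824 246.4412] ctr [0.5185 0.3251] [0.5182 0.3247] sizes [np.float64(0.058036931799854724), np.float64(0.012377491874057399)] yaw 1.645987570535442
100 [162.46 288.65] ctr [0.4081 0.3183] [0.4079 0.3172] sizes [np.float64(0.057551562358736895), np.float64(0.01245635056907857)] yaw 1.6541185941726304
row 0.16729867916178748 case x yaw -1.502912607172687 0.05665836217095808
190 [254.7 267.3 275.6 288.2 296.5 309.2 317.5 330.  338.6 351.1] [array([0.6657, 0.0769]), array([0.6652, 0.0434]), array([0.6649, 0.0212]), array([ 0.6643, -0.0127]), array([ 0.664 , -0.0348]), array([ 0.6635, -0.0686]), array([ 0.6632, -0.091 ]), array([ 0.6626, -0.1244]), array([ 0.6623, -0.1471]), array([ 0.6618, -0.1806])]
194 [254.6 266.9 275.6 287.9 296.6 308.9 317.6 329.8 338.4 350.8] [array([0.655 , 0.0772]), array([0.6545, 0.0444]), array([0.6541, 0.0211]), array([ 0.6536, -0.0116]), array([ 0.6533, -0.0349]), array([ 0.6528, -0.0676]), array
[... 562 characters left out ...]
, 0.022 ]), array([ 0.6322, -0.0108]), array([ 0.6318, -0.034 ]), array([ 0.6313, -0.0666]), array([ 0.6309, -0.0901]), array([ 0.6304, -0.1227]), array([ 0.6301, -0.1462]), array([ 0.6296, -0.1789])]
[0.5331 0.1112 0.034 ]
[ 0.5217 -0.1626  0.034 ]
[0.6535 0.0324 0.034 ]
270 [18. 52. 81. 75. 51. 10.  7.  7.  6.  6.  6.  7.  7.  6.  6.  7.  6.  6.
  7.  7.  6.  6.  6.  6.  6.]
291 [ 6. 25. 82. 83. 68. 24. 13.  6.  6.  6.  6.  7.  6.  6.  6.  7.  7.  7.
  7.  6.  6.  6.  6.  7.  7.]
312 [ 7. 13. 39. 81. 78. 61. 13.  7.  7.  6.  6.  6.  6.  7.  7.  6.  7.  6.
  6.  5.  7.  7.  6.  7.  7.]
333 [ 6.  6. 22. 72. 86. 74. 39. 12.  6.  6.  6.  6.  6.  6.  6.  6.  6.  7.
  6.  6.  6.  6.  6.  6.  6.]
```

apply_moves --moves '[[[138,0.011,-0.0425,0,0],[138,0.011,-0.0425,0,0],[138,0.011,-0.0425,0,0],[138,0.011,-0.0425,0,0],[138,0.011,-0.0425,0,0],[138,0.011,-0.0425,0,0],[138,0.011,-0.0425,0,0],[138,0.011,-0.0425,0,0],[138,0.011,-0.0425,0,0],[138,0.011,-0.0425,0,0],[138,0.011,-0.0425,0,0],[138,0.011,-0.0425,0,0],[138,0.011,-0.0425,0,0],[138,0.011,-0.0425,0,0],[138,0,0,0,0]],[[138,0,0,0,-0.16]]]'

```text
invalid input
```

apply_moves --moves '[[[138,0.011,-0.0425,0,0],[138,0.011,-0.0425,0,0],[138,0.011,-0.0425,0,0],[138,0.011,-0.0425,0,0],[138,0.011,-0.0425,0,0],[138,0.011,-0.0425,0,0],[138,0.011,-0.0425,0,0],[138,0.011,-0.0425,0,0],[138,0.011,-0.0425,0,0],[138,0.011,-0.0425,0,0],[138,0.011,-0.0425,0,0],[138,0.011,-0.0425,0,0],[138,0.011,-0.0425,0,0],[138,0.011,-0.0425,0,0]]]'

```text
time: 12.4
tool_pos: [0.5746, 0.3327, 0.2154]
tool_rot: [3.141, 0.0, -0.001]
ft_force: [1.2, -1.4, 1.0]
finger_gap: 0.462
grip_force: 0.0
```

apply_moves --moves '[[[138,0,0,0,-0.164],[138,0,0,0,-0.164],[138,0,0,0,-0.164],[138,0,0,0,-0.164],[138,0,0,0,-0.164],[138,0,0,0,-0.164],[138,0,0,0,-0.164],[138,0,0,0,-0.164],[138,0,0,0,-0.164],[138,0,0,0,-0.164],[138,0,0,0.02,0],[138,0,0,0,0],[138,0,0,0,0]]]'

```text
time: 14.02
tool_pos: [0.5746, 0.3314, 0.1958]
tool_rot: [3.141, -0.0, 1.639]
ft_force: [-0.7, 1.0, -0.2]
finger_gap: 0.462
grip_force: 0.0
```

apply_moves --moves '[[[138,-0.002,0,0.04,0],[138,0,0,0.04,0],[138,0,0,0.04,0],[138,0,0,0.02,0],[138,0,0,0.011,0],[138,0,0,0,0],[138,0,0,0,0]]]'

```text
time: 14.9
tool_pos: [0.5757, 0.3298, 0.0461]
tool_rot: [3.139, -0.001, 1.639]
ft_force: [0.6, 0.6, 0.5]
finger_gap: 0.46
grip_force: 0.0
```

apply_moves --moves '[[[255,0,0,0,0],[255,0,0,0,0],[255,0,0,0,0],[255,0,0,0,0],[255,0,0,0,0]]]'

```text
time: 15.52
tool_pos: [0.5746, 0.3293, 0.0448]
tool_rot: [3.142, -0.0, 1.639]
ft_force: [-1.2, -1.0, 1.0]
finger_gap: 0.157
grip_force: 30.0
```

apply_moves --moves '[[[255,0,0,-0.02,0],[255,0,0,-0.04,0],[255,0,0,-0.04,0],[255,0,0,-0.04,0],[255,0,0,0,0.168],[255,0,0,0,0.168],[255,0,0,0,0.168],[255,0,0,0,0.168],[255,0,0,0,0.168],[255,0,0,0,0.168],[255,0,0,0,0.168],[255,0,0,0,0.168],[255,0,0,0,0.168],[255,0,0,0,0.168],[255,0,0,0,0]]]'

```text
time: 17.4
tool_pos: [0.5744, 0.3292, 0.1854]
tool_rot: [-3.141, -0.0, -0.039]
ft_force: [0.0, -0.9, -1.7]
finger_gap: 0.158
grip_force: 30.0
```

apply_moves --moves '[[[255,-0.0012,0.0405,0,0],[255,-0.0012,0.0405,0,0],[255,-0.0012,0.0405,0,0],[255,-0.0012,0.0405,0,0],[255,-0.0012,0.0405,0,0],[255,-0.0012,0.0405,0,0],[255,-0.0012,0.0405,0,0],[255,-0.0012,0.0405,0,0],[255,-0.0012,0.0405,0,0],[255,-0.0012,0.0405,0,0],[255,0,0,0.04,0],[255,0,0,0.03,0],[255,0,0,0,0],[255,0,0,0,0]]]'

```text
time: 19.15
tool_pos: [0.5468, -0.0751, 0.1157]
tool_rot: [3.141, -0.002, -0.04]
ft_force: [0.1, -0.7, -1.9]
finger_gap: 0.161
grip_force: 30.0
```

apply_moves --moves '[[[255,0,0,0.03,0],[255,0,0,0.01,0],[255,0,0,0.0035,0],[255,0,0,0,0],[255,0,0,0,0]]]'

```text
time: 19.77
tool_pos: [0.5466, -0.0751, 0.0719]
tool_rot: [3.141, -0.002, -0.041]
ft_force: [-0.1, -1.3, -1.3]
finger_gap: 0.157
grip_force: 30.0
```

```bash
python3 - <<'E'
from h import *
snap('side','s3.png',(180,160,380,310),4)
E
```

```text
(no output)
```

View pics/s3.png

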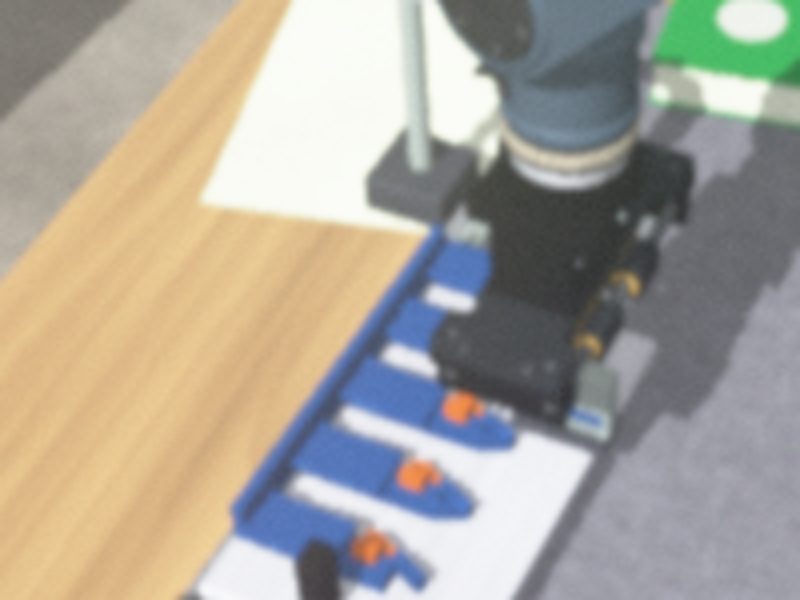

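The holder with the blue band is held upright at crop (590,410), on the deck in front of bay 3.

apply_moves --moves '[[[255,0.01,0,0.0005,0],[255,0.01,0,0,0],[255,0.01,0,0,0],[255,0.008,0,0,0],[255,0.008,0,0,0],[255,0,0,0,0]]]'

```text
time: 20.58
tool_pos: [0.594, -0.0779, 0.0709]
tool_rot: [3.14, -0.004, -0.041]
ft_force: [0.9, -3.1, 0.6]
finger_gap: 0.157
grip_force: 30.0
```

apply_moves --moves '[[[255,0.008,0,0,0],[255,0.008,0,0,0],[255,0.008,0,0,0],[255,0.008,0,0,0],[255,0.006,0,0,0],[255,0,0,0,0]]]'

```text
time: 21.32
tool_pos: [0.63, -0.0788, 0.0708]
tool_rot: [3.141, 0.0, -0.04]
ft_force: [-3.0, -2.9, 2.7]
finger_gap: 0.157
grip_force: 30.0
```

apply_moves --moves '[[[255,0.005,0,0,0],[255,0.005,0,0,0],[255,0.004,0,0,0],[255,0,0,0,0]]]'

```text
time: 21.82
tool_pos: [0.6437, -0.0784, 0.0708]
tool_rot: [-3.141, 0.0, -0.042]
ft_force: [-2.6, -0.2, 4.3]
finger_gap: 0.152
grip_force: 30.0
```

apply_moves --moves '[[[255,0.003,0,0,0],[255,0.002,0,0,0],[255,0,0,0,0]]]'

```text
time: 22.2
tool_pos: [0.6438, -0.0784, 0.0709]
tool_rot: [-3.14, 0.011, -0.041]
ft_force: [-12.0, -2.2, 12.8]
finger_gap: 0.161
grip_force: 30.0
```

apply_moves --moves '[[[255,0.002,0,0,0],[255,0.002,0,0,0],[255,0,0,0,0]]]'

```text
time: 22.58
tool_pos: [0.644, -0.0784, 0.0711]
tool_rot: [-3.14, 0.02, -0.04]
ft_force: [-19.8, -2.6, 19.2]
finger_gap: 0.157
grip_force: 30.0
```

apply_moves --moves '[[[255,-0.006,0,0,0],[255,-0.001,0,0,0],[138,0,0,0,0],[138,0,0,0,0],[138,0,0,0,0],[138,0,0,-0.03,0],[138,0,0,-0.04,0],[138,0,0,-0.045,0],[138,-0.0142,-0.0398,0,0],[138,-0.0142,-0.0398,0,0],[138,-0.0142,-0.0398,0,0],[138,-0.0142,-0.0398,0,0],[138,-0.0142,-0.0398,0,0],[138,-0.0142,-0.0398,0,0],[138,-0.0142,-0.0398,0,0],[138,-0.0142,-0.0398,0,0],[138,-0.0142,-0.0398,0,0],[138,-0.0142,-0.0398,0,0]]]'

```text
time: 24.82
tool_pos: [0.52, 0.3261, 0.1854]
tool_rot: [-3.141, -0.0, -0.041]
ft_force: [0.7, -0.9, -0.1]
finger_gap: 0.462
grip_force: 0.0
```

apply_moves --moves '[[[138,0,0,0,-0.168],[138,0,0,0,-0.168],[138,0,0,0,-0.168],[138,0,0,0,-0.168],[138,0,0,0,-0.168],[138,0,0,0,-0.168],[138,0,0,0,-0.168],[138,0,0,0,-0.168],[138,0,0,0,-0.168],[138,0,0,0,-0.168],[138,0,0,0,0],[138,0,0,0,0]]]'

```text
time: 26.32
tool_pos: [0.5204, 0.3247, 0.1855]
tool_rot: [3.142, -0.0, 1.636]
ft_force: [0.3, 0.0, -0.2]
finger_gap: 0.454
grip_force: 0.0
```

```bash
python3 - <<'E'
from h import *
im=snap('top');a=cv2.resize(im[175:255,245:370],None,fx=5,fy=5,interpolation=cv2.INTER_CUBIC)
cv2.imwrite('pics/t4.png',a[:,:,::-1])
E
```

View pics/t4.png

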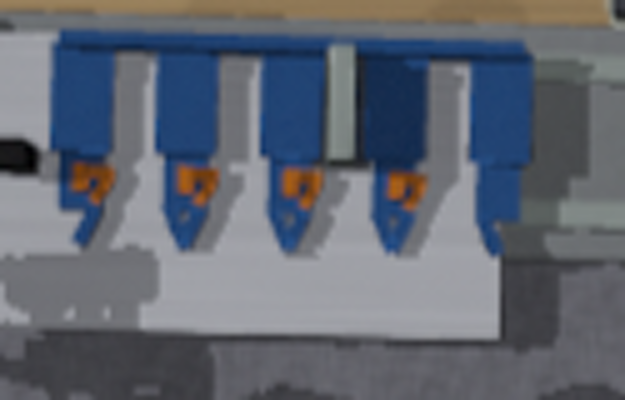

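The blue holder sits home in bay 3 (crop column 340), and its catch is sprung out like the others (crop about (302,188)).

apply_moves --moves '[[[138,0,-0.002,0.04,0],[138,0,0,0.04,0],[138,0,0,0.03,0],[138,0,0,0.02,0],[138,0,0,0.0105,0],[138,0,0,0,0],[255,0,0,0,0],[255,0,0,0,0],[255,0,0,0,0],[255,0,0,0,0],[255,0,0,0,0]]]'

```text
time: 27.75
tool_pos: [0.5184, 0.3244, 0.0455]
tool_rot: [3.141, -0.0, 1.639]
ft_force: [-1.0, -0.8, 3.3]
finger_gap: 0.158
grip_force: 29.9
```

apply_moves --moves '[[[255,0,0,-0.02,0],[255,0,0,-0.04,0],[255,0,0,-0.04,0],[255,0,0,-0.04,0],[255,0,0,0,0.168],[255,0,0,0,0.168],[255,0,0,0,0.168],[255,0,0,0,0.168],[255,0,0,0,0.168],[255,0,0,0,0.168],[255,0,0,0,0.168],[255,0,0,0,0.168],[255,0,0,0,0.168],[255,0,0,0,0.168],[255,0,0,0,0]]]'

```text
time: 29.62
tool_pos: [0.5177, 0.3241, 0.1842]
tool_rot: [3.141, 0.002, -0.039]
ft_force: [0.4, 0.2, -2.4]
finger_gap: 0.157
grip_force: 30.0
```

apply_moves --moves '[[[255,0.0046,0.038,0,0],[255,0.0046,0.038,0,0],[255,0.0046,0.038,0,0],[255,0.0046,0.038,0,0],[255,0.0046,0.038,0,0],[255,0.0046,0.038,0,0],[255,0.0046,0.038,0,0],[255,0.0046,0.038,0,0],[255,0.0046,0.038,0,0],[255,0,0,0.04,0],[255,0,0,0.03,0],[255,0,0,0.02,0],[255,0,0,0,0],[255,0,0,0,0]]]'

```text
time: 31.38
tool_pos: [0.5462, -0.0191, 0.0956]
tool_rot: [3.141, -0.001, -0.04]
ft_force: [-0.3, -0.3, -1.5]
finger_gap: 0.16
grip_force: 30.0
```

apply_moves --moves '[[[255,0,0,0.015,0],[255,0,0,0.009,0],[255,0,0,0,0],[255,0.01,0,0,0],[255,0.01,0,0,0],[255,0.01,0,0,0],[255,0.008,0,0,0],[255,0.008,0,0,0],[255,0,0,0,0]]]'

```text
time: 32.5
tool_pos: [0.5928, -0.0218, 0.0711]
tool_rot: [3.14, -0.002, -0.041]
ft_force: [-0.3, -3.4, -1.2]
finger_gap: 0.159
grip_force: 30.0
```

apply_moves --moves '[[[255,0.008,0,0,0],[255,0.008,0,0,0],[255,0.008,0,0,0],[255,0.008,0,0,0],[255,0.006,0,0,0],[255,0.005,0,0,0],[255,0.005,0,0,0],[255,0,0,0,0]]]'

```text
time: 33.5
tool_pos: [0.6399, -0.0234, 0.0709]
tool_rot: [3.141, -0.0, -0.041]
ft_force: [-2.1, -2.5, -0.3]
finger_gap: 0.16
grip_force: 30.0
```

apply_moves --moves '[[[255,0.004,0,0,0],[255,0.003,0,0,0],[255,0.001,0,0,0],[255,0,0,0,0]]]'

```text
time: 34.0
tool_pos: [0.646, -0.0227, 0.0709]
tool_rot: [-3.141, 0.004, -0.041]
ft_force: [-5.7, -1.5, 3.5]
finger_gap: 0.16
grip_force: 30.0
```

apply_moves --moves '[[[255,0.003,0,0,0],[255,0.003,0,0,0],[255,0,0,0,0]]]'

```text
time: 34.38
tool_pos: [0.6462, -0.0227, 0.0712]
tool_rot: [-3.141, 0.016, -0.04]
ft_force: [-16.1, -2.8, 13.3]
finger_gap: 0.159
grip_force: 30.0
```

apply_moves --moves '[[[255,-0.005,0,0,0],[255,-0.001,0,0,0],[138,0,0,0,0],[138,0,0,0,0],[138,0,0,0,0],[138,0,0,-0.03,0],[138,0,0,-0.04,0],[138,0,0,-0.045,0],[138,-0.028,-0.0368,0,0],[138,-0.028,-0.0368,0,0],[138,-0.028,-0.0368,0,0],[138,-0.028,-0.0368,0,0],[138,-0.028,-0.0368,0,0],[138,-0.028,-0.0368,0,0],[138,-0.028,-0.0368,0,0],[138,-0.028,-0.0368,0,0],[138,-0.028,-0.0368,0,0]]]'

```text
time: 36.5
tool_pos: [0.409, 0.3197, 0.1863]
tool_rot: [-3.14, -0.001, -0.042]
ft_force: [0.8, 0.2, -0.4]
finger_gap: 0.457
grip_force: 0.0
```

apply_moves --moves '[[[138,0,0,0,-0.168],[138,0,0,0,-0.168],[138,0,0,0,-0.168],[138,0,0,0,-0.168],[138,0,0,0,-0.168],[138,0,0,0,-0.168],[138,0,0,0,-0.168],[138,0,0,0,-0.168],[138,0,0,0,-0.168],[138,0,0,0,-0.168],[138,0,0,0,0],[138,0,0,0,0]]]'

```text
time: 38.0
tool_pos: [0.4096, 0.3182, 0.1861]
tool_rot: [3.141, -0.0, 1.636]
ft_force: [-0.7, -0.1, 0.5]
finger_gap: 0.459
grip_force: 0.0
```

apply_moves --moves '[[[138,0,-0.001,0.04,0],[138,0,0,0.04,0],[138,0,0,0.03,0],[138,0,0,0.02,0],[138,0,0,0.011,0],[138,0,0,0,0],[255,0,0,0,0],[255,0,0,0,0],[255,0,0,0,0],[255,0,0,0,0],[255,0,0,0,0]]]'

```text
time: 39.38
tool_pos: [0.4082, 0.3179, 0.0454]
tool_rot: [-3.141, -0.0, 1.639]
ft_force: [-1.4, -0.2, 2.7]
finger_gap: 0.16
grip_force: 29.9
```

apply_moves --moves '[[[255,0,0,-0.02,0],[255,0,0,-0.04,0],[255,0,0,-0.04,0],[255,0,0,-0.04,0],[255,0,0,0,0.168],[255,0,0,0,0.168],[255,0,0,0,0.168],[255,0,0,0,0.168],[255,0,0,0,0.168],[255,0,0,0,0.168],[255,0,0,0,0.168],[255,0,0,0,0.168],[255,0,0,0,0.168],[255,0,0,0,0.168],[255,0,0,0,0]]]'

```text
time: 41.25
tool_pos: [0.4081, 0.3178, 0.1846]
tool_rot: [3.141, 0.001, -0.039]
ft_force: [-0.1, 0.6, -2.5]
finger_gap: 0.158
grip_force: 29.9
```

apply_moves --moves '[[[255,0.0189,0.0343,0,0],[255,0.0189,0.0343,0,0],[255,0.0189,0.0343,0,0],[255,0.0189,0.0343,0,0],[255,0.0189,0.0343,0,0],[255,0.0189,0.0343,0,0],[255,0.0189,0.0343,0,0],[255,0.0189,0.0343,0,0],[255,0,0,0.04,0],[255,0,0,0.03,0],[255,0,0,0.02,0],[255,0,0,0,0],[255,0,0,0,0]]]'

```text
time: 42.88
tool_pos: [0.5488, 0.0375, 0.0956]
tool_rot: [3.142, -0.001, -0.04]
ft_force: [-0.1, 0.1, -0.9]
finger_gap: 0.158
grip_force: 29.9
```

apply_moves --moves '[[[255,0,0,0.015,0],[255,0,0,0.009,0],[255,0,0,0,0],[255,0.01,0,0,0],[255,0.01,0,0,0],[255,0.01,0,0,0],[255,0.008,0,0,0],[255,0.008,0,0,0],[255,0,0,0,0]]]'

```text
time: 44.0
tool_pos: [0.5948, 0.0347, 0.071]
tool_rot: [3.14, -0.001, -0.041]
ft_force: [-0.5, -3.2, 0.4]
finger_gap: 0.156
grip_force: 30.0
```

apply_moves --moves '[[[255,0.008,0,0,0],[255,0.008,0,0,0],[255,0.008,0,0,0],[255,0.008,0,0,0],[255,0.006,0,0,0],[255,0.005,0,0,0],[255,0.005,0,0,0],[255,0,0,0,0]]]'

```text
time: 45.0
tool_pos: [0.6424, 0.0332, 0.0709]
tool_rot: [3.141, -0.0, -0.041]
ft_force: [-1.1, -3.7, 0.5]
finger_gap: 0.16
grip_force: 30.0
```

apply_moves --moves '[[[255,0.004,0,0,0],[255,0.003,0,0,0],[255,0.002,0,0,0],[255,0.002,0,0,0],[255,0,0,0,0]]]'

```text
time: 45.62
tool_pos: [0.6493, 0.0339, 0.071]
tool_rot: [-3.141, 0.009, -0.041]
ft_force: [-9.0, -2.6, 7.4]
finger_gap: 0.161
grip_force: 30.0
```

apply_moves --moves '[[[255,0.003,0,0,0],[255,0.001,0,0,0],[255,0,0,0,0]]]'

```text
time: 46.0
tool_pos: [0.6494, 0.034, 0.0711]
tool_rot: [-3.141, 0.017, -0.041]
ft_force: [-15.4, -1.8, 13.2]
finger_gap: 0.153
grip_force: 30.0
```

apply_moves --moves '[[[255,-0.005,0,0,0],[255,-0.001,0,0,0],[138,0,0,0,0],[138,0,0,0,0],[138,0,0,0,0],[138,0,0,-0.03,0],[138,0,0,-0.04,0],[138,0,0,-0.045,0],[80,-0.02,-0.045,0,0],[80,-0.02,-0.045,0,0],[80,-0.02,-0.045,0,0],[80,-0.02,-0.045,0,0],[80,-0.02,-0.045,0,0],[80,0,0,0,0]]]'

```text
time: 47.75
tool_pos: [0.5589, 0.2657, 0.1862]
tool_rot: [-3.14, -0.0, -0.036]
ft_force: [-0.1, 0.2, -0.3]
finger_gap: 0.683
grip_force: 0.0
```

```bash
python3 - <<'E'
from h import *
im=snap('top','t5f.png');a=cv2.resize(im[175:255,235:370],None,fx=5,fy=5,interpolation=cv2.INTER_CUBIC)
s=snap('side');b=cv2.resize(s[215:315,240:350],None,fx=3,fy=3,interpolation=cv2.INTER_CUBIC)
c=np.zeros((400+0,675,3),np.uint8);c[:400]=a
cv2.imwrite('pics/t5.png',a[:,:,::-1])
for cam in('top','side'):
    print([(q['uv'],round(q['confidence'],2),at(cam,q['uv'],.084)) for q in manip.place_of(cam,'handle')])
E
```

```text
[([249.9, 204.6], 0.59, array([0.6229671 , 0.08525983, 0.084     ]))]
[([256.4, 295.4], 0.84, array([0.62770719, 0.09011267, 0.084     ])), ([238.8, 331.6], 0.25, array([0.61898106, 0.18318205, 0.084     ]))]
```

View pics/t5.png

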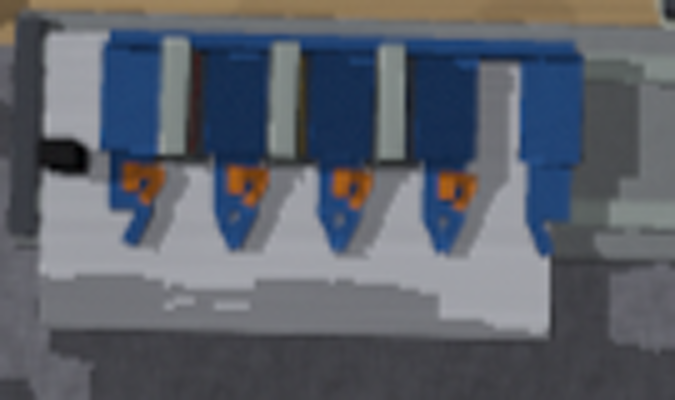

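All three holders are home in bays 1 to 3 (crop columns 176, 285 and 392), every catch is out, and the carriage is at the left stop.

apply_moves --moves '[[[123,0.0175,0.042,0,0],[123,0.0175,0.042,0,0],[123,0.0175,0.042,0,0],[123,0.0175,0.042,0,0],[123,0,0,0.04,0],[123,0,0,0.035,0],[123,0,0,0.03,0],[123,0,0,0.022,0],[123,0,0,0,0],[123,0,0,0,0]]]'

```text
time: 49.2
tool_pos: [0.6245, 0.0905, 0.0598]
tool_rot: [3.142, -0.002, -0.043]
ft_force: [-0.7, -0.3, 0.1]
finger_gap: 0.519
grip_force: 0.0
```

apply_moves --moves '[[[200,0,0,0,0],[200,0,0,0,0],[200,0,0,0,0],[200,0,0,0,0],[200,0,0,0,0]]]'

```text
time: 49.82
tool_pos: [0.624, 0.0923, 0.06]
tool_rot: [-3.141, -0.002, -0.041]
ft_force: [-1.3, 4.2, 6.0]
finger_gap: 0.248
grip_force: 30.0
```

apply_moves --moves '[[[200,0,0.004,0,0],[200,0,0.008,0,0],[200,0,0.01,0,0],[200,0,0.01,0,0],[200,0,0.01,0,0],[200,0,0.01,0,0],[200,0,0.01,0,0],[200,0,0.01,0,0],[200,0,0.01,0,0],[200,0,0.01,0,0],[200,0,0.008,0,0],[200,0,0.006,0,0],[200,0,0.004,0,0],[200,0,0,0,0]]]'

```text
time: 51.58
tool_pos: [0.6194, -0.0187, 0.06]
tool_rot: [3.141, -0.001, -0.041]
ft_force: [-0.5, 1.7, 5.8]
finger_gap: 0.25
grip_force: 30.0
```

apply_moves --moves '[[[200,0,0.003,0,0],[200,0,0.003,0,0],[200,0,0.002,0,0],[200,0,0,0,0],[200,0,0,0,0]]]'

```text
time: 52.2
tool_pos: [0.6192, -0.024, 0.06]
tool_rot: [-3.139, -0.002, -0.042]
ft_force: [0.9, 9.3, 5.9]
finger_gap: 0.251
grip_force: 30.0
```

apply_moves --moves '[[[200,0,0.003,0,0],[200,0,0,0,0],[200,0,0,0,0]]]'

```text
time: 52.58
tool_pos: [0.6192, -0.0241, 0.06]
tool_rot: [-3.134, -0.002, -0.043]
ft_force: [2.7, 18.3, 6.2]
finger_gap: 0.253
grip_force: 30.1
```

apply_moves --moves '[[[200,0,-0.004,0,0],[200,0,-0.001,0,0],[123,0,0,0,0],[123,0,0,0,0],[123,0,0,-0.02,0],[123,0,0,-0.04,0],[123,0,0,-0.04,0],[255,0.0035,-0.036,0,0],[255,0.0035,-0.036,0,0],[255,0.0035,-0.036,0,0],[255,0.0035,-0.036,0,0],[255,0.0035,-0.036,0,0],[255,0,0,0.04,0],[255,0,0,0.04,0],[255,0,0,0.035,0],[255,0,0,0,0],[255,0,0,0,0]]]'

```text
time: 54.7
tool_pos: [0.6444, 0.1545, 0.0449]
tool_rot: [3.141, -0.001, -0.041]
ft_force: [1.0, 1.0, -0.4]
finger_gap: 0.005
grip_force: 0.0
```

```bash
python3 - <<'E'
from h import *
im=snap('side');a=cv2.resize(im[190:360,190:390],None,fx=3.5,fy=3.5,interpolation=cv2.INTER_CUBIC)
cv2.imwrite('pics/s6.png',a[:,:,::-1]);print(manip.sense()['tool_pos'],(proj('side',manip.sense()['tool_pos'])-[190,190])*3.5)
E
```

```text
[0.64494963 0.15458331 0.045617  ] [162.99538923 479.31908984]
```

View pics/s6.png

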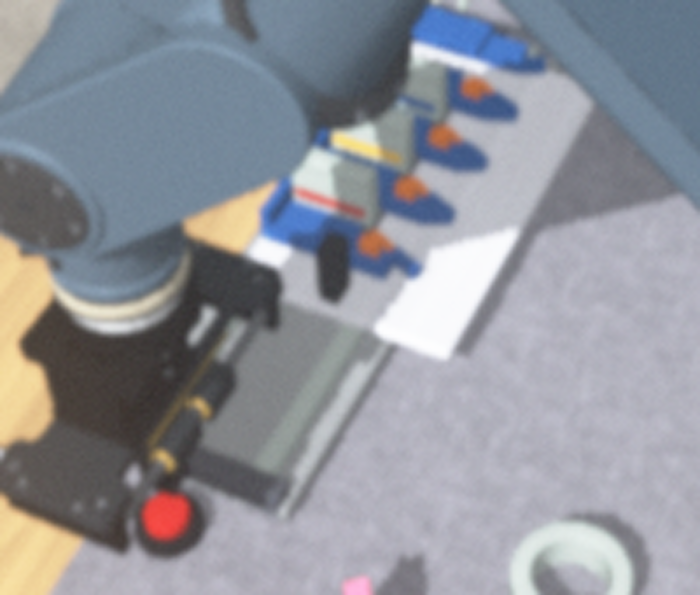

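The tips are over the red button (crop (167,515)). The red, yellow and blue holders are home and the carriage is over at the measuring side.

apply_moves --moves '[[[255,0,0,0.015,0],[255,0,0,0.008,0],[255,0,0,0.004,0],[255,0,0,0.003,0],[255,0,0,0.002,0],[255,0,0,0,0]]]'

```text
time: 55.5
tool_pos: [0.6437, 0.1547, 0.0161]
tool_rot: [3.141, -0.001, -0.041]
ft_force: [-5.7, -1.5, 21.3]
finger_gap: 0.005
grip_force: 10.7
```

apply_moves --moves '[[[255,0,0,0.002,0],[255,0,0,0,0],[255,0,0,0,0]]]'

```text
time: 55.88
tool_pos: [0.6438, 0.1547, 0.016]
tool_rot: [3.141, -0.001, -0.04]
ft_force: [-8.1, -1.4, 29.9]
finger_gap: 0.005
grip_force: 15.1
```

apply_moves --moves '[[[255,0,0,-0.02,0],[255,0,0,-0.04,0],[255,0,0,-0.045,0],[123,0,0,-0.045,0],[123,-0.0035,0.036,0,0],[123,-0.0035,0.036,0,0],[123,-0.0035,0.036,0,0],[123,-0.0035,0.036,0,0],[123,-0.0035,0.035,0,0],[123,0,0,0,0],[123,0,0,0.04,0],[123,0,0,0.04,0],[123,0,0,0.021,0],[123,0,0,0,0]]]'

```text
time: 57.62
tool_pos: [0.6171, -0.0219, 0.057]
tool_rot: [-3.14, 0.005, -0.04]
ft_force: [-0.0, 0.4, -0.2]
finger_gap: 0.52
grip_force: 0.0
```

apply_moves --moves '[[[200,0,0,0,0],[200,0,0,0,0],[200,0,0,0,0],[200,0,0,0,0],[200,0,0,0,0]]]'

```text
time: 58.25
tool_pos: [0.6193, -0.0238, 0.0601]
tool_rot: [3.141, -0.002, -0.041]
ft_force: [-0.9, -0.9, 5.9]
finger_gap: 0.246
grip_force: 30.0
```

apply_moves --moves '[[[200,0,-0.004,0,0],[200,0,-0.008,0,0],[200,0,-0.01,0,0],[200,0,-0.01,0,0],[200,0,-0.01,0,0],[200,0,-0.01,0,0],[200,0,-0.01,0,0],[200,0,-0.01,0,0],[200,0,-0.01,0,0],[200,0,-0.01,0,0],[200,0,-0.01,0,0],[200,0,-0.007,0,0],[200,0,-0.004,0,0],[200,0,-0.003,0,0],[200,0,0,0,0]]]'

```text
time: 60.12
tool_pos: [0.6241, 0.092, 0.0601]
tool_rot: [3.141, -0.002, -0.041]
ft_force: [0.1, -2.7, 5.6]
finger_gap: 0.249
grip_force: 30.0
```

apply_moves --moves '[[[200,0,-0.003,0,0],[200,0,-0.003,0,0],[200,0,-0.002,0,0],[200,0,0,0,0]]]'

```text
time: 60.62
tool_pos: [0.6243, 0.096, 0.0601]
tool_rot: [3.135, -0.001, -0.04]
ft_force: [-1.6, -13.9, 6.3]
finger_gap: 0.25
grip_force: 30.1
```

apply_moves --moves '[[[200,0,0.003,0,0],[200,0,0,0,0],[123,0,0,0,0],[123,0,0,0,0],[123,0,0,0,0],[123,0,0,-0.02,0],[123,0,0,-0.04,0],[123,0,0,-0.05,0],[123,-0.02,-0.045,-0.02,0],[123,-0.02,-0.045,0,0],[123,-0.02,-0.045,0,0],[123,-0.02,-0.045,0,0],[123,0,0,0,0],[123,0,0,0,0]]]'

```text
time: 62.38
tool_pos: [0.5511, 0.2806, 0.1888]
tool_rot: [3.141, 0.0, -0.04]
ft_force: [0.1, -0.5, 0.1]
finger_gap: 0.517
grip_force: 0.0
```

```bash
python3 - <<'E'
from h import *
im=snap('top');a=cv2.resize(im[175:255,215:375],None,fx=5,fy=5,interpolation=cv2.INTER_CUBIC)
cv2.imwrite('pics/t7.png',a[:,:,::-1])
o=cv2.imread('pics/t5f.png')[:,:,::-1].astype(int)
for n,x in(('before',o),('now',im.astype(int))):
    bl=(x[:,:,2]-x[:,:,0]).astype(float);q=bl[195:198,245:365].mean(0);t=.4*q.max()
    print(n,np.round([245+i+(t-q[i])/(q[i+1]-q[i]) for i in range(len(q)-1) if (q[i]-t)*(q[i+1]-t)<0],1))
E
```

```text
before [254.5 266.6 275.7 287.7 296.7 309.  317.6 329.7 338.3 351.1]
now [254.5 266.5 275.7 287.6 296.6 308.8 317.5 329.7 338.3 351. ]
```

View pics/t7.png

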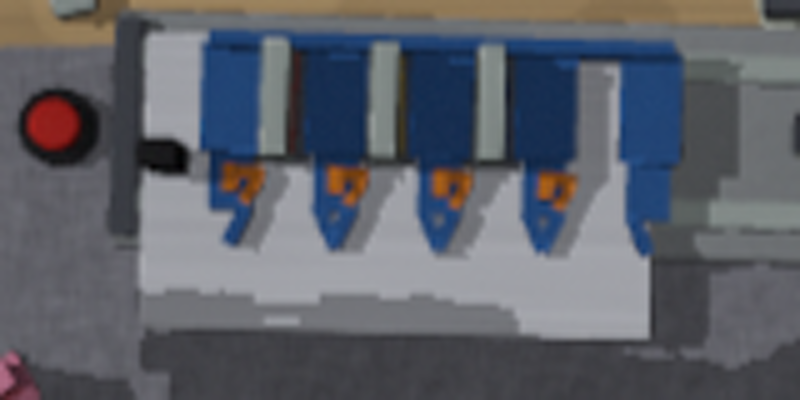

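The carriage is back at the left stop, with its lip edges on the same pixels as before. The holders are home, the catches are out and the button is up.

```bash
python3 -c "
from station import manip
print(manip.job_done())"
```

```text
the job is handed in; nothing more can be done
None
```

The job is handed in at about 62 s: the three holders found (red, yellow, blue) are home in bays 1 to 3 with their catches out, the reading was taken at the measuring stop, and the carriage is back at its loading stop; the verdict was not shown to me.

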